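# Lock the hand-rest post onto its stand

## Task

Set up the decorator's hand rest for low work: lift the shorter of the two rest posts off its parking dowel, slide its tube gently down over the steel stub of the stand until it sits on the shoulder, and turn it until the spring button pops out through the hole in the tube. Then let go of it; leave the taller post and the other things where they are.

Things in the scene. Friction and masses are not known exactly. Their poses are not given: they have to be found in the camera images.
- short_post: the shorter rest post, 129 mm tall, 0.13 to 0.2 kg, standing upright over a parking dowel: a bare aluminium tube, 29 mm outside, 24 mm bore, 105 mm long and open below, with a rest bar of pale wood in a dark channel across its top. Origin: centre of the tube's lower end; z up the tube; -x towards the hole and the bar's long end, y across the bar
- rest_bar (a point): middle height of the short post's rest bar, on the tube's axis, 116 mm above the tube's lower end. The bar is 26 mm high and 30 mm wide (along y; flat upright sides, the place to grip) and reaches 60 mm from this point towards -x and 35 mm towards +x
- post_hole (a point): middle of the oblong hole in the short post's tube, on the outside of the wall, 14.8 mm above the lower end. The hole, 9.8 mm wide and 14 mm high, goes through one wall only (2.5 mm thick), on the tube's -x side under the bar's long end
- tall_post: the taller rest post, the same but 164 mm tall (tube 140 mm): not wanted, it stays on its dowel. Origin and axes as for the short post
- stand: the stand, fixed: a round dark cast base, 120 mm across, with a boss 40 mm across in its middle and a steel stub rising from that. Origin: centre of the underside; z up. A brass thumbscrew on the boss's +y side (up to 36 mm from the axis) clamps the stub at some angle: its black button points anywhere within 0.8 rad to either side of the stand's -x (not measured: look, or feel for it)
- shoulder (a point): on the stub's axis at the shoulder, the boss's flat top 26 mm above the table, on which the tube comes to sit. The button's flat underside is 9 mm above it; the button is 8.5 mm wide and stands 5.3 mm out of the stub
- stub_top (a point): top of the stub, 58 mm above the shoulder and 84 mm above the table. The stub is 22.4 mm across; its last 9 mm taper to 15 mm
- button (a joint): how far the spring button is pushed in (m): 0 fully out, 2 mm proud of the tube through its hole; 0.0025 to 0.0045 while the tube's wall covers it (spring 2 to 4 N). It is ramped above, so a tube pushed down drives it in (under 12 N). Tube on the shoulder (within 1 mm) and hole over button (within about 0.08 rad): it pops out by itself and then stops the tube turning
- board: the parking board, fixed: wood, 85 x 215 mm, 16 mm thick, with two upright dowels 19 mm thick reaching 55 mm above the table, on its y axis 65 mm to either side of its middle; a post stands over each, in either order, its hole roughly towards the board's -x. Origin: centre of the underside
- bowls: stack of white bowls, 132 mm across, 89 mm high; origin under its centre; leave it
- scale: pocket scale, 128 x 95 x 17 mm; origin under its centre; leave it
- jar_a: pigment jar, 59 mm across, 111 mm high; origin under its centre; leave it
- tape: roll of masking tape, 100 mm across, 25 mm high; origin under its centre; leave it
- brush: thin brush 178 mm long lying between board and stand; origin under its middle; leave it
- marker: marker pen 135 mm long lying left of the bowls; origin under its middle; leave it
Things that resemble listed ones, but are neither listed nor needed, are in the scene too. Leave any blue or orange look-alike of the short_post alone.

How it is judged:
On the way, in this order (a step that is already met when the one before it is completed fails the run):
1. the short post is lifted clear of its dowel (height (world z) of short_post above 0.06 m and angle between short_post's own z axis and vertical below 0.3 rad), for 0.1 s.
2. its tube is round the stub and has driven the button in (value of joint button above 0.002 m and horizontal distance between short_post and stand below 0.004 m and z of short_post in the frame of stand below 0.055 m), for 0.02 s.
At the end, for the whole second after the job is handed in: The short post stands upright (within 0.06 rad) and at rest on the stand's stub, its lower end down on the shoulder (within 2.5 mm) and its axis on the stub's (within 3 mm), and the button is out through the hole (pushed in by less than 1.5 mm) (value of joint button below 0.0015 m and horizontal distance between short_post and stand below 0.003 m and z of short_post in the frame of stand between 0.0235 and 0.0285 m and angle between short_post's own z axis and vertical below 0.06 rad and linear speed of short_post below 0.01 m/s); the robot touches nothing.
It fails at once if the short post is forced against the stand, its stub or its button with more than 40 N in all (contact force between short_post and stand above 40 N).
It fails at once if the tall post is moved from its dowel (more than 10 mm) (distance of tall_post from where it was at the start of the episode above 0.01 m).
It fails at once if one of the other things on the table is pushed away (more than 15 mm) (distance of any of bowls, scale, jar_a, tape, brush, marker from where it was at the start of the episode above 0.015 m).
It also fails if it takes over 61 s, if anything falls off the work surface, if the arm or the gripper's body presses on something with over 40 N, if the wrist force passes 120 N, or if a joint passes its speed limit or range.

## Robot

A 7-joint arm with a two-finger parallel gripper is mounted at the origin on the work surface; the furniture and walls round the work are solid. World frame = base frame: x ahead of the robot, y to its left, z up, the work surface at z = 0. Lengths are in m, angles in rad, forces in N, time in s.
With the tool pointing down it reaches from about 0.425 to 0.95 m from the base axis. Payload 16.7 kg.
Tool frame: the origin (TCP) lies at the very end of the fingers, on their centre line; the grasp point (between the pads) lies 19 mm behind it; z points along the fingers, y is the line along which they close (so a half turn about z gives the same grasp; the last joint's range is limited). The gripper opens to 94 mm and grips with 3 to 60 N. Pads are 16 mm wide; open, the fingers measure 119 mm over their backs; the gripper's body (75 mm by 177 mm) begins 78 mm behind the grasp point.
Start: joints at [-0.149, 0.426, 0.074, 1.606, -0.034, 1.111, -0.067], TCP at [0.675, -0, 0.205] pointing down, gripper open.
Joint ranges: [-2.85, 2.85], [-0.5, 2.14], [-1.23, 1.37], [0.21, 2.46], [-1.02, 4.16], [0.16, 2.05], [-2.73, 2.73]. Speed limits (rad/s): [1.89, 1.89, 2.39, 2.39, 3.01, 3.01, 3.01].

## Interface

Orientations are given as a unit quaternion [x, y, z, w].
In Python, from workcell import sensors, optics, robot gives the robot as it stands.
- The arm moves only by the shell command python3 -m crank 'ROWS' [FORCE]. ROWS is JSON, a list of rows, each a list of 3 entries, a list of its own where there are three numbers: the shift along the tool's x, y, z in m, then the turn, a rotation vector about the tool's x, y, z in rad, then the finger opening in m, from 0 to 0.094. In form: [[[x, y, z], [rx, ry, rz], gripper], ...]. A call has exactly 8 rows; each row is the pose to reach, as a shift and turn from the pose commanded when the call began, along the tool's axes at that moment; what a row does not reach only later rows make up. A row lasts 1/8 s, in which the tool goes at most 62.5 mm and 10.7 degrees, less where a joint would pass 70% of its speed; a pose out of reach is approached as far as the arm can. A call with a gripper value outside its range is refused whole. The fingers move at their own pace and stop on an object; FORCE is the grip in N (left out, the last holds). Time passes only in rows, so rows that repeat a pose let the fingers close, or fill a call up. It gives the time, the measured TCP pose, the force, the opening and the grip force at its end, in the units of the state.
- sensors.sense(): the state, without advancing time (a new reading comes with each control period).
- optics.grab_frame(name): name is "scene" or "side" or "wrist"; returns (picture, depth): 384x512x3 uint8, red, green, blue; 384x512 float32, m along the optical axis (not along the pixel's ray), 0 where there is no reading.
- optics.calibration(name): a dict with "mtx" (3x3 intrinsics, pixels), "T" (4x4, takes a point from camera to world coordinates). Camera axes: x right, y up, looking along -z (the intrinsics and any distortion apply to the point x, -y, -z); pixel columns grow to the right and rows downward; lengths in m; the calibration is good to about 2 mm. A picture is of the moment at which its call begins: read the wrist's pose just before it. calibration takes no time and is no camera call; for the wrist camera it gives the pose at the moment of the call.
- robot.sign_off(): hands the job in; it is judged then, once.
The state is a dict: "t": time; "joint_positions": joint angles; "joint_vel": joint speeds; "effort": joint torques, N m; "eef_pos": TCP position; "tool_rot": TCP orientation; "contact_force": force on the tool from outside, world axes, zero at the start; "torque": the same for the moment, N m; "width": finger opening in m; "finger_force": force on a finger pad.
Only numpy, scipy, OpenCV 4.12 (cv2) and the standard library are available. Lean on these libraries where they do the work, as an engineer would, in place of code of your own. Each camera call takes 0.05 s, during which the arm holds its last target. There are 200 camera calls.

## Working session

There is one attempt and no reset: what is moved stays moved. The work goes in short steps, Python scripts to look and compute and a shell command to move; the robot and the scene stay as the last step left them, time stands still between calls to the robot, and variables do not carry over. Pictures are saved under pics/ and viewed, at most 10 in all, crops included, and the job is handed in when it is done.

```bash
mkdir -p pics; ls
cat > h.py <<'E'
import numpy as np, cv2
from workcell import sensors, optics, robot
from scipy.spatial.transform import Rotation as R
def world(name,depth,C=None):
    C=C or optics.calibration(name); K=np.array(C["mtx"]); T=np.array(C["T"])
    h,w=depth.shape; u,v=np.meshgrid(np.arange(w),np.arange(h))
    x=(u-K[0,2])/K[0,0]*depth; y=(v-K[1,2])/K[1,1]*depth
    return np.stack([x,-y,-depth],-1)@T[:3,:3].T+T[:3,3]
def grab(name):
    C=optics.calibration(name); p,d=optics.grab_frame(name)
    return p,d,world(name,d,C),C
E
python3 - <<'E'
from h import *
for n in ("scene","side"):
    p,d,W,C=grab(n); np.savez(f"/tmp/{n}.npz",p=p,d=d,W=W)
    cv2.imwrite(f"pics/{n}0.png",p[:,:,::-1])
    print(n,[k for k in C],np.round(C["T"],3).tolist(),np.round(C["mtx"],1).tolist())
s=sensors.sense(); print(s)
E
```

```text
pics
scene ['mtx', 'T'] [[-0.913, 0.178, -0.368, 0.044], [-0.409, -0.421, 0.81, 1.282], [-0.011, 0.889, 0.457, 0.74], [0.0, 0.0, 0.0, 1.0]] [[419.2, 0.0, 255.2], [0.0, 419.2, 189.7], [0.0, 0.0, 1.0]]
side ['mtx', 'T'] [[0.995, 0.083, -0.062, 0.47], [-0.102, 0.669, -0.736, -1.043], [-0.02, 0.739, 0.674, 1.198], [0.0, 0.0, 0.0, 1.0]] [[408.4, 0.0, 260.6], [0.0, 408.4, 186.2], [0.0, 0.0, 1.0]]
{'t': 0.1, 'joint_positions': array([-0.14949285,  0.42668623,  0.0738814 ,  1.60651829, -0.03411374,
        1.11080303, -0.06709906]), 'joint_vel': array([-0.00099742, -0.0019793 , -0.00064265, -0.00312219, -0.00167942,
       -0.00053108,  0.00145042]), 'effort': array([ 8.83693836e-03, -9.37480974e+01,  3.67656559e+00, -4.55044663e+01,
       -4.87404736e-02,  1.68144610e-02,  1.07460426e-04]), 'eef_pos': array([ 6.74613636e-01, -4.55675834e-05,  2.04846205e-01]), 'tool_rot': array([ 7.07131077e-01,  7.07082249e-01, -4.36013961e-04, -3.78398595e-04]), 'contact_force': array([ 1.60103634,  0.44522628, -0.48721894]), 'torque': array([ 0.01765163,  0.01241068, -0.02077949]), 'finger_force': 0.0, 'width': 0.09386270521666996}
```

View pics/scene0.png

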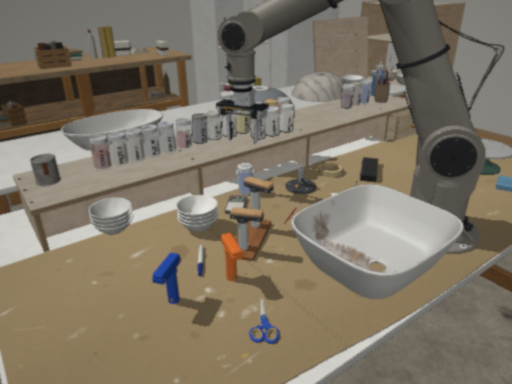

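View pics/side0.png

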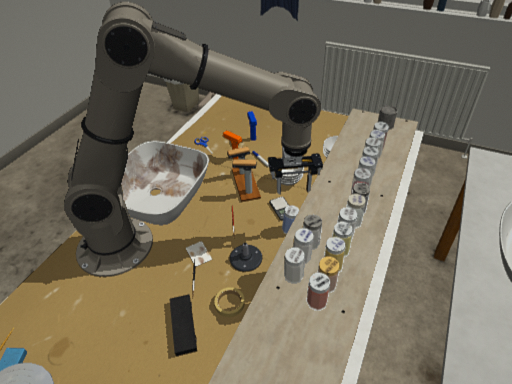

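The scene view shows two wood-topped posts on the board, at (246,214) and (258,185), with the stand at (300,185). The blue (168,268) and orange (232,245) look-alikes are off the board. The side view has the posts at (240,153) and (243,163) and the stand at (245,257). Next I measure the heights and look at an enlarged crop.

Run:
```python
from h import *
for n,boxes in (("scene",[(225,200,270,225),(243,172,280,195),(280,160,320,195)]),("side",[(222,146,262,158),(222,157,262,170),(222,235,268,275)])):
    z=np.load(f"/tmp/{n}.npz");W=z["W"];p=z["p"]
    for a,b,c,d in boxes:
        P=W[b:d,a:c].reshape(-1,3); col=p[b:d,a:c].reshape(-1,3).astype(int)
        hsv=cv2.cvtColor(p[b:d,a:c],cv2.COLOR_RGB2HSV).reshape(-1,3)
        ok=(P[:,2]>.03)&(P[:,2]<.25)
        Q=P[ok]; print(n,(a,b,c,d),len(Q),"z pct",np.percentile(Q[:,2],[5,50,90,95,99]).round(3))
        top=Q[Q[:,2]>np.percentile(Q[:,2],97)-.012]; print(" top mean",top.mean(0).round(4),"min",top.min(0).round(3),"max",top.max(0).round(3))
a=np.load("/tmp/scene.npz")["p"][150:270,200:340]; b=np.load("/tmp/side.npz")["p"][135:280,200:310]
A=cv2.resize(a,None,fx=3.3,fy=3.3,interpolation=cv2.INTER_CUBIC);B=cv2.resize(b,None,fx=A.shape[0]/145,fy=A.shape[0]/145,interpolation=cv2.INTER_CUBIC)
M=np.hstack([A,B[:A.shape[0]]]); print(M.shape); cv2.imwrite("pics/crop1.png",M[:,:800,::-1])
```

```text
scene (225, 200, 270, 225) 535 z pct [0.088 0.132 0.145 0.145 0.146]
 top mean [0.4919 0.3561 0.1419] min [0.447 0.331 0.134] max [0.541 0.375 0.148]
scene (243, 172, 280, 195) 454 z pct [0.066 0.165 0.18  0.18  0.181]
 top mean [0.5092 0.2333 0.177 ] min [0.467 0.209 0.169] max [0.558 0.25  0.182]
scene (280, 160, 320, 195) 80 z pct [0.031 0.059 0.081 0.083 0.085]
 top mean [ 0.4842 -0.1127  0.0793] min [ 0.475 -0.132  0.072] max [ 0.493 -0.104  0.085]
side (222, 146, 262, 158) 212 z pct [0.071 0.138 0.145 0.146 0.147]
 top mean [0.4945 0.3451 0.142 ] min [0.448 0.324 0.134] max [0.539 0.369 0.148]
side (222, 157, 262, 170) 250 z pct [0.098 0.171 0.179 0.18  0.181]
 top mean [0.5128 0.221  0.1767] min [0.466 0.203 0.169] max [0.558 0.246 0.183]
side (222, 235, 268, 275) 82 z pct [0.033 0.067 0.085 0.148 0.149]
 top mean [ 0.5451 -0.2943  0.1485] min [ 0.543 -0.299  0.147] max [ 0.547 -0.288  0.15 ]
(396, 762, 3)
```

View pics/crop1.png

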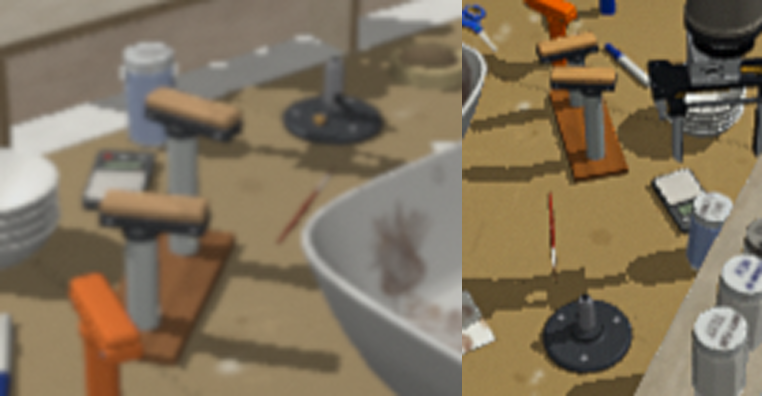

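The low post's top is at z=0.145, which is 16+129 mm, so it is the short post, at about (0.493, 0.35). The other tops out at 0.180 and is the tall post. The crop agrees: short at crop (155,205), tall at (193,110), with the orange look-alike in front of them. I'll get the bar axes, neighbour clearance and the wrist camera geometry.

Run:
```python
from h import *
Ws={n:np.load(f"/tmp/{n}.npz") for n in("scene","side")}
for nm,c,zr in (("short",(.493,.35),(.137,.15)),("tall",(.51,.227),(.172,.185))):
  for n in Ws:
    W=Ws[n]["W"].reshape(-1,3)
    m=(np.abs(W[:,0]-c[0])<.075)&(np.abs(W[:,1]-c[1])<.045)&(W[:,2]>zr[0])&(W[:,2]<zr[1])
    r=cv2.minAreaRect(W[m][:,:2].astype(np.float32)*1000); print(nm,n,m.sum(),r)
    m=(np.abs(W[:,0]-c[0])<.075)&(np.abs(W[:,1]-c[1])<.045)&(W[:,2]>.03)&(W[:,2]<zr[0]-.04)
    print("  tube",W[m].mean(0).round(4),W[m].min(0).round(3),W[m].max(0).round(3))
W=Ws["scene"]["W"]; print("orange",W[235:260,225:238].reshape(-1,3).max(0).round(3),W[240,232].round(3))
for n in Ws:
    W=Ws[n]["W"].reshape(-1,3)
    m=(np.hypot(W[:,0]-.484,W[:,1]+.12)<.04)&(W[:,2]>.035)&(W[:,2]<.09); print(n,"stub",W[m].mean(0).round(4),m.sum())
    m=(np.hypot(W[:,0]-.484,W[:,1]+.12)<.085)&(W[:,2]>.006)&(W[:,2]<.09); print(" base rect",cv2.minEnclosingCircle(W[m][:,:2].astype(np.float32)*1000))
p,d,Wr,C=grab("wrist"); print(np.round(C["T"],3).tolist(),np.round(C["mtx"],1).tolist());
```

```text
short scene 206 ((493.9817199707031, 351.89080810546875), (91.71851348876953, 31.102087020874023), 11.56595230102539)
  tube [0.5027 0.3625 0.0637] [0.491 0.344 0.03 ] [0.522 0.371 0.097]
short side 108 ((494.33642578125, 347.284423828125), (92.11661529541016, 35.720741271972656), 10.28018856048584)
  tube [0.5027 0.3428 0.0534] [0.493 0.332 0.03 ] [0.518 0.358 0.096]
tall scene 167 ((511.73931884765625, 228.08343505859375), (31.382495880126953, 90.47123718261719), 80.1575927734375)
  tube [0.5216 0.2343 0.1009] [0.51  0.223 0.031] [0.538 0.241 0.132]
tall side 119 ((512.120849609375, 223.8423614501953), (31.3192138671875, 92.53221893310547), 80.238525390625)
  tube [0.5244 0.214  0.0823] [0.51  0.204 0.03 ] [0.539 0.227 0.131]
orange [0.573 0.533 0.131] [0.474 0.485 0.131]
scene stub [ 0.4832 -0.1106  0.062 ] 70
 base rect ((484.1695861816406, -121.3595199584961), 83.23551177978516)
side stub [ 0.4858 -0.1236  0.0645] 69
 base rect ((484.7840576171875, -120.48075103759766), 84.21693420410156)
[[1.0, -0.0, 0.001, 0.675], [0.0, 0.965, 0.263, 0.074], [-0.001, -0.263, 0.965, 0.384], [0.0, 0.0, 0.0, 1.0]] [[284.2, 0.0, 254.5], [0.0, 284.2, 189.7], [0.0, 0.0, 1.0]]
```

```bash
python3 -m crank '[[[-0.02,-0.03,-0.02],[0,0,0],0.06],[[-0.05,-0.06,-0.04],[0,0,0],0.06],[[-0.08,-0.09,-0.06],[0,0,0],0.06],[[-0.11,-0.12,-0.07],[0,0,0],0.06],[[-0.12,-0.14,-0.07],[0,0,0],0.06],[[-0.12,-0.14,-0.07],[0,0,0],0.06],[[-0.12,-0.14,-0.07],[0,0,0],0.06],[[-0.12,-0.14,-0.07],[0,0,0],0.06]]'
python3 - <<'E'
from h import *
p,d,W,C=grab("wrist"); np.savez("/tmp/w1.npz",p=p,d=d,W=W); cv2.imwrite("pics/w1.png",p[:,:,::-1]); print(np.round(C["T"],3).tolist())
E
```

```text
t: 1.15
eef_pos: [0.5355, -0.119, 0.2749]
tool_rot: [0.707, 0.708, -0.0, -0.0]
contact_force: [-0.4, 0.7, 1.0]
width: 0.0598
finger_force: 0.0
[[1.0, -0.002, 0.0, 0.536], [0.002, 0.965, 0.263, -0.045], [-0.001, -0.263, 0.965, 0.454], [0.0, 0.0, 0.0, 1.0]]
```

View pics/w1.png

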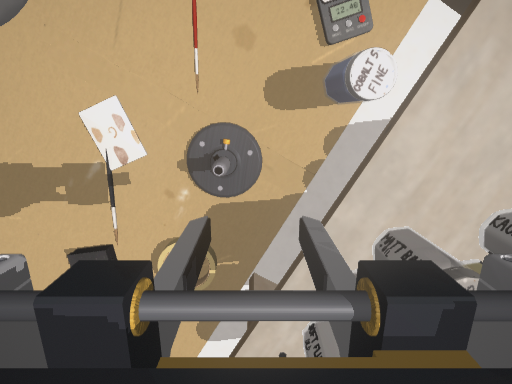

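The wrist view shows the stand at (224,160), with the stub top at (218,170) and the brass thumbscrew at (227,143), roughly world +y. I'll enlarge it to find the button.

Run:
```python
from h import *
z=np.load("/tmp/w1.npz");p,W=z["p"],z["W"]
c=p[115:205,180:270]; cv2.imwrite("pics/w1c.png",cv2.resize(c,None,fx=6.5,fy=6.5,interpolation=cv2.INTER_CUBIC)[:,:,::-1])
Q=W.reshape(-1,3); m=(np.hypot(Q[:,0]-.485,Q[:,1]+.12)<.08)
t=Q[m&(Q[:,2]>.079)]; print("stub top",t.mean(0),len(t), t.min(0),t.max(0))
b=Q[m&(Q[:,2]>.005)&(Q[:,2]<.09)]; print("base",cv2.minEnclosingCircle(b[:,:2].astype(np.float32)*1000))
hsv=cv2.cvtColor(p,cv2.COLOR_RGB2HSV).reshape(-1,3); br=m&(hsv[:,1]>120)&(hsv[:,2]>120)&(Q[:,2]>.008); print("brass",Q[br].mean(0),br.sum())
print(W[142,227],W[170,218])
```

```text
stub top [ 0.50740509 -0.09905383  0.38673885] 33618 [ 0.45701459 -0.13122722  0.07910743] [ 0.56305584 -0.08613716  0.41033091]
base ((485.8642272949219, -119.30958557128906), 79.1396713256836)
brass [ 0.5043298  -0.09277193  0.3653062 ] 484
[ 0.49429872 -0.0876584   0.02554675] [ 0.4873986  -0.118216    0.08598008]
```

View pics/w1c.png

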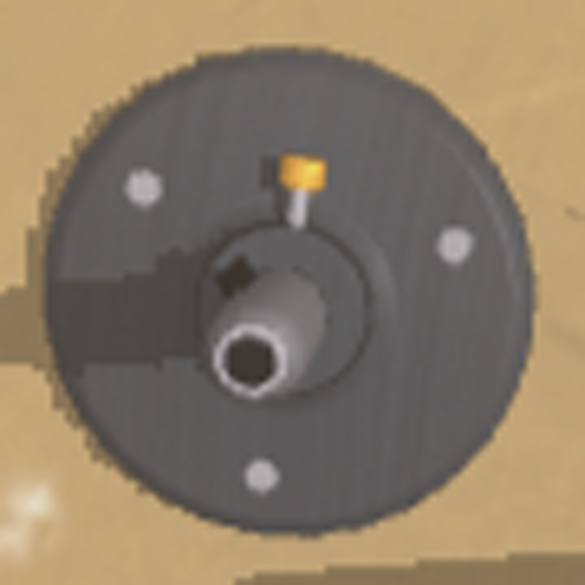

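The button is the dark square at crop (235,277), up and left of the stub. The stub rim is at crop (250,358) and the boss centre near (285,308). I'll intersect those rays.

Run:
```python
from h import *
C=optics.calibration("wrist");K=np.array(C["mtx"]);T=np.array(C["T"])
def ray(cu,cv_,z):
    u,v=180+(cu+.5)/6.5-.5,115+(cv_+.5)/6.5-.5
    d=T[:3,:3]@np.array([(u-K[0,2])/K[0,0],-(v-K[1,2])/K[1,1],-1]); return T[:3,3]+d*(z-T[2,3])/d[2]
s=ray(250,358,.084);b=ray(285,308,.026);base=ray(290,290,.008)
print(s,b,base,"brass",ray(303,172,.026))
for zz in(.037,.04,.044):
    q=ray(235,277,zz); v=q-(s+b)/2; print(q,np.hypot(*v[:2]),np.arctan2(v[1],v[0]))
```

```text
[ 0.48712843 -0.11831433  0.084     ] [ 0.48810306 -0.11789981  0.026     ] [ 0.48744127 -0.11654466  0.008     ] brass [ 0.49310231 -0.08636344  0.026     ]
[ 0.47816471 -0.10893318  0.037     ] 0.01317127007611741 2.3710737382637688
[ 0.47857827 -0.10847271  0.04      ] 0.013209724768215792 2.3242385436481108
[ 0.47912968 -0.10785876  0.044     ] 0.013305683015911209 2.2624056546603746
```

Button direction is about 2.33 rad in world yaw and the stub axis is at (0.487, -0.118). The post axis is at about (0.506, 0.352), with its hole at yaw about 3.33. I'll move above the post.

```bash
python3 -m crank '[[[0.04,0,0],[0,0,-0.18],0.07],[[0.09,-0.01,0],[0,0,-0.36],0.07],[[0.14,-0.01,0],[0,0,-0.54],0.07],[[0.20,-0.01,0],[0,0,-0.72],0.07],[[0.26,-0.02,0],[0,0,-0.90],0.07],[[0.32,-0.02,0],[0,0,-1.08],0.07],[[0.38,-0.03,0],[0,0,-1.26],0.07],[[0.43,-0.03,0.01],[0,0,-1.44],0.07]]'
python3 - <<'E'
from h import *
s=sensors.sense(); r=R.from_quat(s["tool_rot"]).as_matrix(); P=s["eef_pos"]
print(P, "xyaw",np.arctan2(r[1,0],r[0,0]), s["joint_positions"].round(2), "shift to post axis (tool)", r.T@(np.array([.506,.352,.20])-P))
E
```

```text
t: 2.2
eef_pos: [0.5042, 0.3133, 0.2658]
tool_rot: [0.061, 0.998, 0.001, 0.0]
contact_force: [-0.0, -0.1, -0.5]
width: 0.0701
finger_force: 0.0
[0.50424863 0.31331745 0.26582516] xyaw 3.018623385704016 [-0.42  0.26 -0.3   1.71  0.08  1.18  0.71] shift to post axis (tool) [0.00303075 0.03852261 0.06587247]
```

```bash
python3 -m crank '[[[0,0.01,0.01],[0,0,-0.15],0.07],[[0.003,0.03,0.02],[0,0,-0.31],0.07],[[0.003,0.039,0.025],[0,0,-0.31],0.07],[[0.003,0.039,0.03],[0,0,-0.31],0.07],[[0.003,0.039,0.03],[0,0,-0.31],0.07],[[0.003,0.039,0.03],[0,0,-0.31],0.07],[[0.003,0.039,0.03],[0,0,-0.31],0.07],[[0.003,0.039,0.03],[0,0,-0.31],0.07]]' 20
python3 - <<'E'
from h import *
s=sensors.sense(); r=R.from_quat(s["tool_rot"]).as_matrix(); P=s["eef_pos"]
p,d,W,C=grab("wrist"); cv2.imwrite("pics/w2.png",p[:,:,::-1])
Q=W.reshape(-1,3); hsv=cv2.cvtColor(p,cv2.COLOR_RGB2HSV).reshape(-1,3)
m=(np.abs(Q[:,0]-.494)<.07)&(np.abs(Q[:,1]-.35)<.045)&(np.abs(Q[:,2]-.144)<.006)&(hsv[:,1]>50)
rc=cv2.minAreaRect(Q[m][:,:2].astype(np.float32)*1000); print(m.sum(),rc,Q[m].mean(0))
print(P,"xyaw",np.arctan2(r[1,0],r[0,0]))
E
```

```text
t: 3.2
eef_pos: [0.5072, 0.3489, 0.2358]
tool_rot: [-0.089, 0.996, 0.0, 0.0]
contact_force: [0.1, -0.3, 0.2]
width: 0.0706
finger_force: 0.0
2597 ((495.9782409667969, 349.1754455566406), (93.16109466552734, 28.616743087768555), 12.035792350769043) [0.49300826 0.34849289 0.14438734]
[0.50720323 0.34893419 0.23577348] xyaw -2.962919249862319
```

View pics/w2.png

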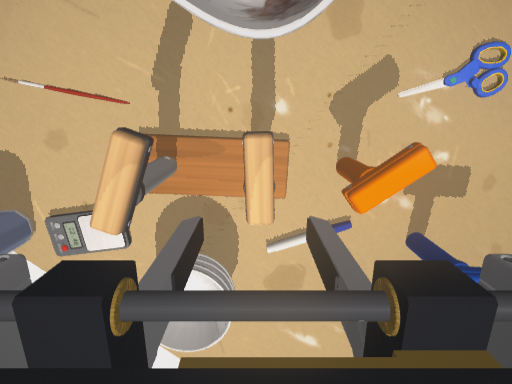

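The wrist view confirms it. The short post's bar is at (259,177), centred between the fingers; the tall post is at (123,180) and the orange look-alike at (390,178), both clear. Descend and grip.

```bash
python3 -m crank '[[[-0.0015,0.003,0.02],[0,0,-0.02],0.07],[[-0.0015,0.003,0.05],[0,0,-0.02],0.07],[[-0.0015,0.003,0.08],[0,0,-0.02],0.07],[[-0.0015,0.003,0.105],[0,0,-0.02],0.07],[[-0.0015,0.003,0.12],[0,0,-0.02],0.07],[[-0.0015,0.003,0.123],[0,0,-0.02],0.07],[[-0.0015,0.003,0.123],[0,0,-0.02],0.02],[[-0.0015,0.003,0.123],[0,0,-0.02],0.02]]' 35
python3 -m crank '[[[0,0,0],[0,0,0],0.02],[[0,0,0],[0,0,0],0.02],[[0,0,-0.01],[0,0,0],0.02],[[0,0,-0.02],[0,0,0],0.02],[[0,0,-0.04],[0,0,0],0.02],[[0,0,-0.07],[0,0,0],0.02],[[0,0,-0.10],[0,0,0],0.02],[[0,0,-0.13],[0,0,0],0.02]]' 35
```

```text
t: 4.25
eef_pos: [0.5085, 0.3526, 0.1134]
tool_rot: [-0.099, 0.995, 0.0, 0.001]
contact_force: [0.4, 0.2, -0.9]
width: 0.0539
finger_force: 0.0
t: 5.25
eef_pos: [0.508, 0.3523, 0.2449]
tool_rot: [-0.099, 0.995, 0.0, 0.0]
contact_force: [0.3, 0.6, -1.8]
width: 0.0299
finger_force: 35.0
```

The bar is gripped at 30 mm. Lift over the tall post, then carry to the stand.

```bash
python3 -m crank '[[[0,0,-0.03],[0,0,0],0.02],[[0,0,-0.06],[0,0,0],0.02],[[0.005,-0.02,-0.065],[0,0,0.03],0.02],[[0.015,-0.06,-0.065],[0,0,0.1],0.02],[[0.025,-0.11,-0.065],[0,0,0.2],0.02],[[0.04,-0.16,-0.065],[0,0,0.3],0.02],[[0.05,-0.21,-0.065],[0,0,0.4],0.02],[[0.065,-0.26,-0.065],[0,0,0.5],0.02]]'
python3 - <<'E'
from h import *
s=sensors.sense(); r=R.from_quat(s["tool_rot"]).as_matrix(); P=s["eef_pos"]
print(P,"xyaw",np.arctan2(r[1,0],r[0,0]),s["joint_positions"].round(2), r.T@(np.array([.4875,-.118,.22])-P))
E
```

```text
t: 6.25
eef_pos: [0.4948, 0.0817, 0.3074]
tool_rot: [0.152, 0.988, 0.0, -0.0]
contact_force: [1.1, 0.2, -1.8]
width: 0.0301
finger_force: 35.0
[0.49482028 0.08172711 0.3073826 ] xyaw 2.8354274711373835 [-0.14  0.07 -0.16  1.84  0.01  1.23  0.96] [-0.05324195 -0.19264554  0.08736825]
```

```bash
python3 -m crank '[[[-0.01,-0.05,0],[0,0,0.05],0.02],[[-0.025,-0.1,0],[0,0,0.1],0.02],[[-0.04,-0.15,0],[0,0,0.155],0.02],[[-0.053,-0.19,0.02],[0,0,0.155],0.02],[[-0.053,-0.193,0.05],[0,0,0.155],0.02],[[-0.053,-0.193,0.08],[0,0,0.155],0.02],[[-0.053,-0.193,0.1],[0,0,0.155],0.02],[[-0.053,-0.193,0.1],[0,0,0.155],0.02]]'
python3 - <<'E'
from h import *
s=sensors.sense(); r=R.from_quat(s["tool_rot"]).as_matrix(); P=s["eef_pos"]
print(P,"xyaw",np.arctan2(r[1,0],r[0,0]),"toolz",r[:,2].round(4),r.T@(np.array([.4875,-.118,.207])-P))
ims=[]
for n in("scene","side"):
    p,d,W,C=grab(n); K=np.array(C["mtx"]);T=np.array(C["T"])
    q=np.linalg.inv(T)@[.487,-.118,.1,1]; u,v=K[0,0]*q[0]/-q[2]+K[0,2],K[1,1]*-q[1]/-q[2]+K[1,2]; print(n,u,v)
    u,v=int(u),int(v); c=p[v-33:v+33,u-33:u+33]; ims.append(cv2.resize(c,(396,396),interpolation=cv2.INTER_CUBIC))
    np.savez(f"/tmp/{n}2.npz",p=p,W=W,d=d)
    Q=W.reshape(-1,3)
    for nm,a,b in(("stub",.05,.08),("tube",.12,.19)):
        m=(np.hypot(Q[:,0]-.487,Q[:,1]+.118)<.03)&(Q[:,2]>a)&(Q[:,2]<b); print(n,nm,np.median(Q[m],0).round(4),m.sum())
cv2.imwrite("pics/hov.png",np.hstack(ims)[:,:,::-1])
E
```

```text
t: 7.25
eef_pos: [0.4874, -0.116, 0.2064]
tool_rot: [0.227, 0.974, -0.0, -0.001]
contact_force: [0.2, 0.4, -2.0]
width: 0.03
finger_force: 35.0
[ 0.48743097 -0.1159736   0.20638515] xyaw 2.6842197880545533 toolz [-2.8e-03  5.0e-04 -1.0e+00] [-0.00095509 -0.00178813 -0.00061602]
scene 301.3434921014909 163.65443874868186
scene stub [ 0.4822 -0.1101  0.066 ] 44
scene tube [ 0.4838 -0.1055  0.1553] 137
side 244.5244968671331 240.95447470964282
side stub [ 0.4851 -0.1244  0.0677] 38
side tube [ 0.4878 -0.128   0.1578] 111
```

View pics/hov.png

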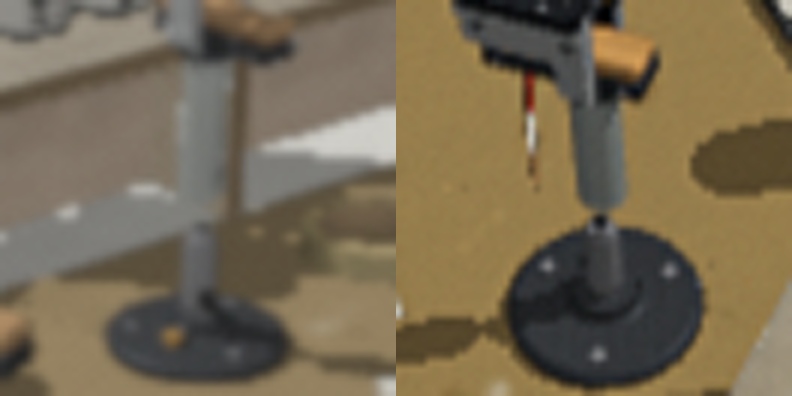

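The tube hovers over the stub in both views: bottom at (205,200) and (602,205), stub top at (200,225) and (600,225). I'll check offset and tilt numerically by slices.

Run:
```python
from h import *
from scipy.optimize import least_squares
# joint fit of cylinder surfaces: r known, per-camera
for n in("scene","side"):
    z=np.load(f"/tmp/{n}2.npz");Q=z["W"].reshape(-1,3)
    for nm,a,b,r in(("stub",.042,.072,.0112),("tube",.118,.195,.0145)):
        m=(np.hypot(Q[:,0]-.487,Q[:,1]+.118)<.024)&(Q[:,2]>a)&(Q[:,2]<b);P=Q[m];zm=.11
        f=lambda p:np.hypot(P[:,0]-p[0]-p[2]*(P[:,2]-zm),P[:,1]-p[1]-p[3]*(P[:,2]-zm))-r
        k=4 if nm=="tube" else 2
        g=(lambda p:f(p)) if k==4 else (lambda p:f([p[0],p[1],0,0]))
        s=least_squares(g,[.487,-.118,0,0][:k],loss="soft_l1",f_scale=.001); print(n,nm,s.x.round(4),"rms",np.sqrt(np.mean(g(s.x)**2)).round(4),m.sum())
```

```text
scene stub [ 0.487  -0.1167] rms 0.003 42
scene tube [ 0.4884 -0.1163 -0.0216 -0.0092] rms 0.0025 149
side stub [ 0.4863 -0.1164] rms 0.0016 33
side tube [ 0.4885 -0.1151 -0.0099 -0.0171] rms 0.0016 126
```

Tube relative to stub is within about 2 mm. I apply a small correction and descend slowly, watching force.

```bash
python3 -m crank '[[[0.0005,-0.0017,0],[0,0,0],0.02],[[0.0005,-0.0017,0.01],[0,0,0],0.02],[[0.0005,-0.0017,0.02],[0,0,0],0.02],[[0.0005,-0.0017,0.028],[0,0,0],0.02],[[0.0005,-0.0017,0.034],[0,0,0],0.02],[[0.0005,-0.0017,0.04],[0,0,0],0.02],[[0.0005,-0.0017,0.045],[0,0,0],0.02],[[0.0005,-0.0017,0.045],[0,0,0],0.02]]'
```

```text
t: 8.35
eef_pos: [0.4875, -0.1168, 0.162]
tool_rot: [0.226, 0.974, -0.0, -0.001]
contact_force: [-2.3, -1.6, -2.7]
width: 0.0295
finger_force: 35.0
```

```bash
python3 -m crank '[[[0.0003,-0.0008,0.003],[0,0,0],0.02],[[0.0003,-0.0008,0.008],[0,0,0],0.02],[[0.0003,-0.0008,0.012],[0,0,0],0.02],[[0.0003,-0.0008,0.016],[0,0,0],0.02],[[0.0003,-0.0008,0.02],[0,0,0],0.02],[[0.0003,-0.0008,0.023],[0,0,0],0.02],[[0.0003,-0.0008,0.025],[0,0,0],0.02],[[0.0003,-0.0008,0.025],[0,0,0],0.02]]'
```

```text
t: 9.35
eef_pos: [0.4874, -0.1171, 0.1373]
tool_rot: [0.226, 0.974, 0.0, -0.0]
contact_force: [-1.4, 2.5, -0.6]
width: 0.0298
finger_force: 35.0
```

```bash
python3 -m crank '[[[0,0,0.002],[0,0,0],0.02],[[0,0,0.004],[0,0,0],0.02],[[0,0,0.006],[0,0,0],0.02],[[0,0,0.008],[0,0,0],0.02],[[0,0,0.01],[0,0,0],0.02],[[0,0,0.011],[0,0,0],0.02],[[0,0,0.012],[0,0,0],0.02],[[0,0,0.012],[0,0,0],0.02]]'
```

```text
t: 10.35
eef_pos: [0.4873, -0.1173, 0.1254]
tool_rot: [0.226, 0.974, 0.0, -0.0]
contact_force: [-0.0, 4.3, -2.2]
width: 0.0293
finger_force: 35.0
```

```bash
python3 -m crank '[[[0,0,0.0005],[0,0,0],0.02],[[0,0,0.001],[0,0,0],0.02],[[0,0,0.0015],[0,0,0],0.02],[[0,0,0.002],[0,0,0],0.02],[[0,0,0.002],[0,0,0],0.02],[[0,0,0.002],[0,0,0],0.02],[[0,0,0.002],[0,0,0],0.02],[[0,0,0.002],[0,0,0],0.02]]'
```

```text
t: 11.35
eef_pos: [0.4879, -0.1175, 0.1243]
tool_rot: [0.226, 0.974, 0.0, 0.001]
contact_force: [-2.7, 3.4, 13.5]
width: 0.0298
finger_force: 35.0
```

Seated on the shoulder at about 13 N. Now turn.

```bash
python3 -m crank '[[[0,0,-0.0003],[0,0,0.04],0.02],[[0,0,-0.0003],[0,0,0.08],0.02],[[0,0,-0.0003],[0,0,0.12],0.02],[[0,0,-0.0003],[0,0,0.16],0.02],[[0,0,-0.0003],[0,0,0.20],0.02],[[0,0,-0.0003],[0,0,0.24],0.02],[[0,0,-0.0003],[0,0,0.24],0.02],[[0,0,-0.0003],[0,0,0.24],0.02]]'
cat > st.py <<'E'
from h import *
s=sensors.sense(); r=R.from_quat(s["tool_rot"]).as_matrix()
print("xyaw",np.arctan2(r[1,0],r[0,0]).round(3),"torque",s["torque"].round(3),"F",s["contact_force"].round(1))
E
python3 st.py
```

```text
t: 12.35
eef_pos: [0.4877, -0.1177, 0.1243]
tool_rot: [0.341, 0.94, -0.0, 0.0]
contact_force: [-2.1, 2.6, 8.7]
width: 0.0296
finger_force: 35.0
xyaw 2.446 torque [0.793 0.757 0.07 ] F [-2.1  2.6  8.7]
```

```bash
python3 -m crank '[[[0,0,0],[0,0,0.02],0.02],[[0,0,0],[0,0,0.04],0.02],[[0,0,0],[0,0,0.06],0.02],[[0,0,0],[0,0,0.08],0.02],[[0,0,0],[0,0,0.10],0.02],[[0,0,0],[0,0,0.12],0.02],[[0,0,0],[0,0,0.12],0.02],[[0,0,0],[0,0,0.12],0.02]]'; python3 st.py
```

```text
t: 13.35
eef_pos: [0.4881, -0.1179, 0.1243]
tool_rot: [0.397, 0.918, 0.0, 0.001]
contact_force: [0.9, 1.6, 5.4]
width: 0.0299
finger_force: 35.0
xyaw 2.325 torque [ 0.4   -0.301 -0.01 ] F [0.9 1.6 5.4]
```

```bash
python3 -m crank '[[[0,0,0],[0,0,0.02],0.02],[[0,0,0],[0,0,0.04],0.02],[[0,0,0],[0,0,0.06],0.02],[[0,0,0],[0,0,0.08],0.02],[[0,0,0],[0,0,0.08],0.02],[[0,0,0],[0,0,0.08],0.02],[[0,0,0],[0,0,0.08],0.02],[[0,0,0],[0,0,0.08],0.02]]'; python3 st.py
```

```text
t: 14.35
eef_pos: [0.4881, -0.118, 0.1243]
tool_rot: [0.433, 0.901, 0.0, 0.001]
contact_force: [-0.2, 1.3, 6.3]
width: 0.0296
finger_force: 35.0
xyaw 2.245 torque [ 0.189 -0.069  0.079] F [-0.2  1.3  6.3]
```

```bash
python3 -m crank '[[[0,0,0],[0,0,0.02],0.02],[[0,0,0],[0,0,0.04],0.02],[[0,0,0],[0,0,0.06],0.02],[[0,0,0],[0,0,0.06],0.02],[[0,0,0],[0,0,0.06],0.02],[[0,0,0],[0,0,0.06],0.02],[[0,0,0],[0,0,0.06],0.02],[[0,0,0],[0,0,0.06],0.02]]'; python3 st.py
python3 - <<'E'
from h import *
p,d,W,C=grab("scene");K=np.array(C["mtx"]);T=np.array(C["T"])
q=np.linalg.inv(T)@[.48,-.108,.05,1]; u,v=int(K[0,0]*q[0]/-q[2]+K[0,2]),int(K[1,1]*-q[1]/-q[2]+K[1,2])
cv2.imwrite("pics/btn.png",cv2.resize(p[v-25:v+20,u-25:u+25],None,fx=10,fy=10,interpolation=cv2.INTER_CUBIC)[:,:,::-1])
E
```

```text
t: 15.35
eef_pos: [0.4878, -0.1182, 0.1243]
tool_rot: [0.46, 0.888, -0.0, 0.001]
contact_force: [-0.7, 0.8, 7.6]
width: 0.0298
finger_force: 35.0
xyaw 2.185 torque [-0.138  0.242  0.019] F [-0.7  0.8  7.6]
```

View pics/btn.png

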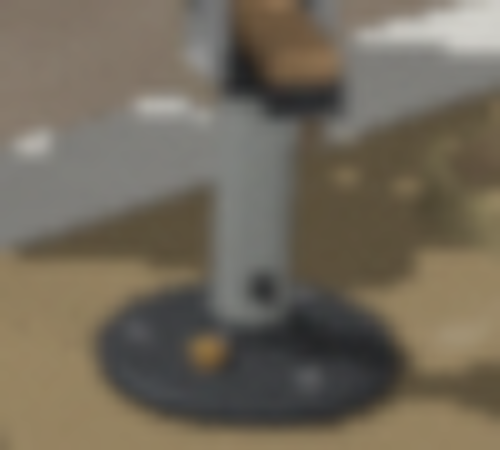

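A dark spot sits in the hole at (262,288), though the picture can't show whether it's the button or the empty hole. The outward spring force seems to have gone. I'll feel for a stop by turning a little further with a softer grip.

```bash
python3 -m crank '[[[0,0,0],[0,0,0.02],0.02],[[0,0,0],[0,0,0.04],0.02],[[0,0,0],[0,0,0.06],0.02],[[0,0,0],[0,0,0.08],0.02],[[0,0,0],[0,0,0.08],0.02],[[0,0,0],[0,0,0.08],0.02],[[0,0,0],[0,0,0.08],0.02],[[0,0,0],[0,0,0.08],0.02]]' 25; python3 st.py
```

```text
t: 16.4
eef_pos: [0.4873, -0.1182, 0.1242]
tool_rot: [0.495, 0.869, -0.0, 0.0]
contact_force: [-3.4, -0.0, 10.0]
width: 0.0299
finger_force: 25.0
xyaw 2.106 torque [-0.323  1.199  0.151] F [-3.4 -0.  10. ]
```

```bash
python3 -m crank '[[[0,0,0],[0,0,-0.03],0.02],[[0,0,0],[0,0,-0.06],0.02],[[0,0,0],[0,0,-0.09],0.02],[[0,0,0],[0,0,-0.1],0.02],[[0,0,0],[0,0,-0.1],0.02],[[0,0,0],[0,0,-0.1],0.02],[[0,0,0],[0,0,-0.1],0.02],[[0,0,0],[0,0,-0.1],0.02]]' 25; python3 st.py
```

```text
t: 17.4
eef_pos: [0.4877, -0.1182, 0.1243]
tool_rot: [0.451, 0.892, -0.0, 0.001]
contact_force: [-2.2, -0.1, 7.7]
width: 0.0298
finger_force: 25.0
xyaw 2.205 torque [-0.083  0.461 -0.034] F [-2.2 -0.1  7.7]
```

```bash
python3 -m crank '[[[0,0,0],[0,0,-0.03],0.02],[[0,0,0],[0,0,-0.06],0.02],[[0,0,0],[0,0,-0.09],0.02],[[0,0,0],[0,0,-0.1],0.02],[[0,0,0],[0,0,-0.1],0.02],[[0,0,0],[0,0,-0.1],0.02],[[0,0,0],[0,0,-0.1],0.02],[[0,0,0],[0,0,-0.1],0.02]]' 25; python3 st.py
```

```text
t: 18.4
eef_pos: [0.4878, -0.1181, 0.1243]
tool_rot: [0.406, 0.914, -0.0, 0.001]
contact_force: [-0.1, 0.7, 7.4]
width: 0.0296
finger_force: 25.0
xyaw 2.305 torque [ 0.013  0.206 -0.056] F [-0.1  0.7  7.4]
```

```bash
python3 -m crank '[[[0,0,0],[0,0,-0.03],0.02],[[0,0,0],[0,0,-0.06],0.02],[[0,0,0],[0,0,-0.09],0.02],[[0,0,0],[0,0,-0.1],0.02],[[0,0,0],[0,0,-0.1],0.02],[[0,0,0],[0,0,-0.1],0.02],[[0,0,0],[0,0,-0.1],0.02],[[0,0,0],[0,0,-0.1],0.02]]' 25; python3 st.py
```

```text
t: 19.4
eef_pos: [0.4882, -0.1176, 0.1243]
tool_rot: [0.36, 0.933, 0.0, 0.001]
contact_force: [2.3, 1.6, 4.6]
width: 0.0296
finger_force: 25.0
xyaw 2.406 torque [ 0.573 -0.639 -0.158] F [2.3 1.6 4.6]
```

There are stops on both sides: +0.15 N·m at 2.106 and −0.158 at 2.406, with opposite tangential forces. So the button is through the hole. Centre, relax, release and withdraw.

```bash
python3 -m crank '[[[0,0,0],[0,0,0.05],0.02],[[0,0,0],[0,0,0.1],0.02],[[0,0,-0.0003],[0,0,0.15],0.02],[[0,0,-0.0003],[0,0,0.15],0.02],[[0,0,-0.0003],[0,0,0.15],0.04],[[0,0,-0.0003],[0,0,0.15],0.05],[[0,0,-0.0003],[0,0,0.15],0.06],[[0,0,-0.0003],[0,0,0.15],0.06]]' 25; python3 st.py
python3 -m crank '[[[0,0,0],[0,0,0],0.06],[[0,0,-0.01],[0,0,0],0.06],[[0,0,-0.03],[0,0,0],0.06],[[0,0,-0.06],[0,0,0],0.06],[[0,0,-0.09],[0,0,0],0.06],[[0,0,-0.12],[0,0,0],0.06],[[0,0,-0.15],[0,0,0],0.06],[[0,0,-0.15],[0,0,0],0.06]]'
python3 - <<'E'
from h import *
p,d,W,C=grab("scene");K=np.array(C["mtx"]);T=np.array(C["T"])
q=np.linalg.inv(T)@[.48,-.108,.05,1]; u,v=int(K[0,0]*q[0]/-q[2]+K[0,2]),int(K[1,1]*-q[1]/-q[2]+K[1,2])
a=cv2.resize(p[v-40:v+20,u-30:u+30],(600,600),interpolation=cv2.INTER_CUBIC); cv2.imwrite("pics/end.png",a[:,:,::-1])
p,d,W2,C=grab("side")
for w in (W,W2):
    Q=w.reshape(-1,3); m=(np.hypot(Q[:,0]-.48,Q[:,1]+.11)<.07)&(Q[:,2]>.135)&(Q[:,2]<.17); print("bar top z",np.percentile(Q[m][:,2],[50,80,95]).round(4),m.sum())
E
```

```text
t: 20.4
eef_pos: [0.4873, -0.1174, 0.124]
tool_rot: [0.428, 0.904, -0.0, -0.0]
contact_force: [0.5, -0.0, 0.5]
width: 0.0598
finger_force: 0.0
xyaw 2.256 torque [ 0.069 -0.038 -0.056] F [ 0.5 -0.   0.5]
t: 21.4
eef_pos: [0.4884, -0.1176, 0.2768]
tool_rot: [0.429, 0.903, 0.001, 0.002]
contact_force: [0.3, -0.1, 0.1]
width: 0.06
finger_force: 0.0
bar top z [0.1515 0.1545 0.1562] 145
bar top z [0.1513 0.1544 0.1567] 242
```

View pics/end.png

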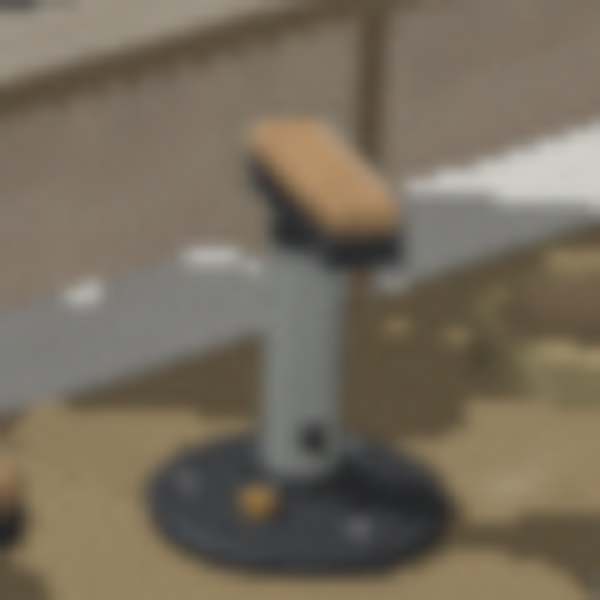

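The post stands upright and seated: its bar top is at about 0.155, which is 26+129 mm. The black button shows in the hole at (313,437), and the gripper is clear.

```bash
python3 -c "
from workcell import robot; print(robot.sign_off())"
```

```text
the job is handed in; nothing more can be done
None
```

The short post is seated on the stand's shoulder and released, with the button engaged: turning it met a stop in both directions. The job is handed in, but sign-off returned no verdict.

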